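Spot-check the cold block, then snap the thermometer on its dock

TASK

Take the infrared thermometer out of its stand by its square handle, point its open nose straight down at the blue cassette on the cold plate from about 4 cm above it and hold it steady there for two seconds, without disturbing any cassette or anything else on the bench. Then push the thermometer nose down onto the stud of the charging dock until it snaps past the brass catches, and carry on pressing after the click so that the orange pad is pushed well down. Do not let go: finish with the gripper still holding the handle and pressing.

Things in the scene. Friction and masses are not known exactly. Their poses are not given: they have to be found in the camera images.
- thermo: infrared thermometer standing nose down in its stand, 102 high, 120 to 210 g: blue round nose 38 diameter from 0 to 40 above the origin, white square handle 30 x 30 from 40 to 100, small dark display on top. The nose is a hollow cap, open downwards. Origin at the centre of the nose mouth; z up along the body, x and y square to the handle's sides; it looks along -z.
- thermo_grip (a point): upper part of the thermometer's square handle, 80 above its origin and 20 below its top: the place to grip, across two flat sides (lower down, the handle's top comes against the inside of the gripper)
- thermo_nose (a point): centre of the nose mouth (the thermometer's origin). The mouth is 22 diameter through a lip 4 thick; above the lip a cavity 28 diameter reaches up to 34. This is the snap cap.
- stand: fixed grey stand: 84 x 84 x 6 foot with a square cup 56 outside, 44 inside, rim 28 above the bench, in which the thermometer stands loosely with its nose 6 above the bench. Origin at the centre of its underside. Lift the thermometer more than 30 to clear it.
- dock: fixed white charging dock, 84 x 84 x 30 block; from its centre rises a vertical steel stud 16 diameter, 60 high, with three spring-loaded brass catches round it, centred 49 high, sticking out to 26 diameter. The orange ring pad, 40 diameter, round the stud has its top 40 above the bench. Origin at the centre of its underside, z up.
- stud_tip (a point): top of the stud, on its axis, coned to 9 diameter, 60 above the dock's origin. The nose lip meets the catches when the nose mouth is about 7 below this point; the push needed climbs to about 10 N (8 to 13) at 11 below, then falls away at 12 to 13 (the click), the catches draw the nose in, and at 20 below it meets the pad
- dock_pad (a joint): how far the orange pad of the dock has been pushed down, in m: 0 untouched, at most 0.008; it springs back, 2 N per mm (16 N at the bottom). Snapped on but not pressed, it stays below 0.0015; well down means more than 0.003.
- coldplate: fixed cold plate, white box 280 (x) x 320 (y) with an aluminium top 52 above the bench; origin at the centre of its underside, z up. The four cassettes lie on it about 100 x 120 apart, in any order
- cas_blue: loose blue plastic cassette 40 x 28 x 7 on a steel base mould 36 x 24 x 9, 16 high in all, lying flat on the cold plate; origin at the centre of its underside, x along its 40 side; not to be touched. The target of the measurement
- blue_top (a point): centre of the top of the blue cassette, 16 above its underside: the point to aim at; the nose mouth should be 20 to 70 from it, within 11 sideways
- cas_yellow: loose yellow plastic cassette 40 x 28 x 7 on a steel base mould 36 x 24 x 9, 16 high in all, lying flat on the cold plate; origin at the centre of its underside, x along its 40 side; not to be touched
- cas_white: loose white plastic cassette 40 x 28 x 7 on a steel base mould 36 x 24 x 9, 16 high in all, lying flat on the cold plate; origin at the centre of its underside, x along its 40 side; not to be touched
- cas_green: loose green plastic cassette 40 x 28 x 7 on a steel base mould 36 x 24 x 9, 16 high in all, lying flat on the cold plate; origin at the centre of its underside, x along its 40 side; not to be touched
- jar: loose jar, 52 diameter, 70 high, origin under its centre; leave alone
- reagent: loose amber bottle with a red cap, 48 diameter, 110 high, origin under its centre; leave alone
- mould: loose empty steel mould, 50 x 36 x 12, origin under its centre; leave alone
- pot: loose open steel pot, 60 diameter, 75 high, origin under its centre; leave alone
Things that resemble listed ones, but are neither listed nor needed, are in the scene too. Of the things that look like the thermo, the middle-sized one is meant.

How it is judged:
By the outcome, as a careful person would: the job done as asked, in the order asked, and still so for the second after the job is handed in, while the arm keeps its last pose, push and grip.
It also fails if it takes over 54 s, if anything falls off the work surface, if the arm or the gripper's body presses on something with over 40 N, if the wrist force passes 120 N, or if a joint passes its speed limit or range.

ROBOT

A 6-joint arm with a two-finger parallel gripper is mounted at the origin on the work surface. World frame = base frame: x ahead of the robot, y to its left, z up, the work surface at z = 0. Lengths are in m, angles in rad, forces in N, time in s.
With the tool pointing down it reaches from about 0.275 to 0.875 m from the base axis. Payload 12.5 kg.
Tool frame: the origin (TCP) lies at the very end of the fingers, on their centre line; the grasp point (between the pads) lies 19 mm behind it; z points along the fingers, y is the line along which they close (so a half turn about z gives the same grasp; the last joint's range is limited). The gripper opens to 85 mm and grips with 20 to 120 N. Pads are 22 mm wide; open, the fingers measure 114 mm over their backs; the gripper's body (76 mm by 85 mm) begins 54 mm behind the grasp point. The pads swing forward as they close: fully open they stand 13 mm farther back than shut.
Start: joints at [-1.311, 0.351, 1.652, -0, 1.139, -0.085], TCP at [0.186, -0.518, 0.231] pointing down, gripper open.
Joint ranges: [-2.75, 2.75], [-0.79, 2.1], [0.01, 2.65], [-1.57, 4.71], [0.07, 3.14], [-2.87, 2.87]. Speed limits (rad/s): [2.22, 2.22, 2.79, 3.14, 3.14, 3.14].

INTERFACE

Orientations are given as a 3x3 rotation matrix whose columns are the frame's x, y, z axes.
In Python, from bench import manip gives the robot as it stands. Calls block until the motion is done:
- manip.move_ptp(position, orientation): joint-space move of the TCP to a pose.
- manip.move_l(position, attitude=None, max_speed=0.15): straight line of the TCP; attitude=None keeps the orientation; max_speed is the mean speed in m/s.
- manip.move_j(angles): joint-space move.
- manip.set_gripper(opening, effort=None): opening from 0.0 (shut) to 1.0 (fully open); effort is the grip in N (None keeps the last); returns when the fingers have stopped.
- manip.dwell(seconds).
- manip.inverse_kinematics(position, orientation): joint angles nearest the present ones, or None.
- manip.grab_frame(name): name is "scene" or "top" or "wrist"; returns (picture, depth): 384x512x3 uint8, red, green, blue; 384x512 float32, m along the optical axis (not along the pixel's ray), 0 where there is no reading.
- manip.get_calibration(name): a dict with "camera_matrix" (3x3 intrinsics, pixels), "R" (3x3) and "t" (3): a world point X has camera coordinates R X + t. Camera axes: x right, y down, z forward; pixel columns grow to the right and rows downward; lengths in m; the calibration is good to about 2 mm. A picture is of the moment at which its call begins: read the wrist's pose just before it. get_calibration takes no time and is no camera call; for the wrist camera it gives the pose at the moment of the call.
A pose or a line that the arm cannot do raises manip.Unreachable and nothing moves.
- manip.sign_off(): hands the job in; it is judged then, once.
Trained networks look in the newest picture that a camera, given by its name, has taken for a name from the list of things; names that differ only in an ending like _2 or _b are one class to them, and where a whole thing is asked for, a point or a joint stands for the part that bears it (a point fixed in the world has none). Each returns a list of dicts, best first, with "confidence" (0 to 1); they miss things now and then, are a little off and sometimes report something else, mostly with a low value. They report only what shows in the picture. A call takes as long as a camera call. They do not tell look-alikes from the thing itself.
- manip.look_for(camera, name): "at" ([x, y, z] in m, in world coordinates, good to about 4 mm: the middle of the surface that is visible of it).
Readings, each from a call of its own:
- manip.current_time(): time.
- manip.current_qpos(): joint angles.
- manip.current_joint_vel(): joint speeds.
- manip.current_joint_torque(): joint torques, N m.
- manip.current_ee_pos(): TCP position.
- manip.current_tcp_rot(): TCP orientation.
- manip.current_force(): force on the tool from outside, world axes, zero at the start.
- manip.current_ft_torque(): the same for the moment, N m.
- manip.current_grip_width(): opening from 0.0 (shut) to 1.0 (fully open).
- manip.current_grip_force(): force on a finger pad.
Only numpy, scipy, OpenCV 4.12 (cv2) and the standard library are available. Lean on these libraries where they do the work, as an engineer would, in place of code of your own. Each camera call takes 0.05 s, during which the arm holds its last target. There are 200 camera calls.

## Working session

There is one attempt and no reset: what is moved stays moved. The work goes in short steps, each a Python script; the robot and the scene stay as the last script left them, time stands still between calls to the robot, and variables do not carry over. Pictures are saved under pics/ and viewed, at most 10 in all, crops included, and the job is handed in when it is done.

```bash
mkdir -p pics; ls; python3 - <<'E'
from bench import manip
import cv2,numpy as np
for c in ("scene","top"):
    p,d=manip.grab_frame(c); cv2.imwrite(f"pics/{c}0.png",p[:,:,::-1]); np.savez(f"pics/{c}0.npz",p=p,d=d)
    for n in ("thermo","stand","dock","coldplate","cas_blue","jar","reagent","mould","pot"):
        print(c,n,[(np.round(r["at"],3).tolist(),round(r["confidence"],2)) for r in manip.look_for(c,n)])
print(manip.current_time())
a=cv2.imread("pics/scene0.png");b=cv2.imread("pics/top0.png")
E
```

```text
pics
scene thermo [([0.474, -0.315, 0.074], 0.96), ([0.36, -0.238, 0.085], 0.9), ([0.372, -0.321, 0.036], 0.63), ([0.604, 0.247, 0.064], 0.27)]
scene stand [([0.49, -0.326, 0.004], 0.69), ([0.592, 0.137, 0.064], 0.66)]
scene dock []
scene coldplate [([0.569, 0.141, 0.052], 0.55)]
scene cas_blue [([0.593, 0.139, 0.065], 0.65), ([0.479, -0.317, 0.074], 0.57)]
scene jar [([0.725, -0.14, 0.047], 0.89)]
scene reagent [([0.592, 0.133, 0.068], 0.23)]
scene mould [([0.364, -0.084, 0.004], 0.63)]
scene pot [([0.566, -0.454, 0.053], 0.88), ([0.604, -0.146, 0.039], 0.23)]
top thermo [([0.467, -0.292, 0.103], 0.9), ([0.35, -0.216, 0.129], 0.78), ([0.36, -0.312, 0.065], 0.47)]
top stand [([0.456, -0.292, 0.007], 0.64)]
top dock [([0.592, -0.128, 0.029], 0.6)]
top coldplate [([0.539, 0.201, 0.053], 0.61), ([0.707, -0.124, 0.07], 0.15)]
top cas_blue [([0.589, 0.144, 0.068], 0.77), ([0.591, -0.134, 0.031], 0.56)]
top jar [([0.708, -0.123, 0.07], 0.58)]
top reagent [([0.712, -0.272, 0.071], 0.95), ([0.587, -0.133, 0.03], 0.73)]
top mould [([0.362, -0.08, 0.004], 0.78), ([0.538, 0.204, 0.053], 0.22)]
top pot [([0.571, -0.458, 0.045], 0.64)]
1.0
```

View pics/scene0.png

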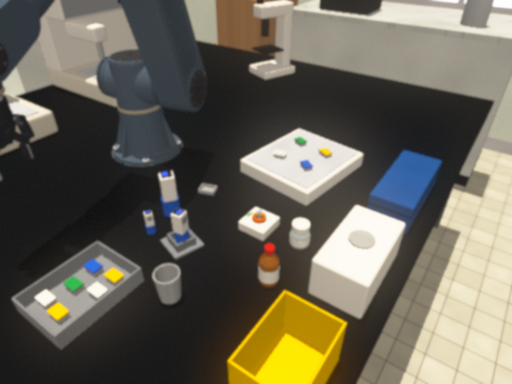

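View pics/top0.png

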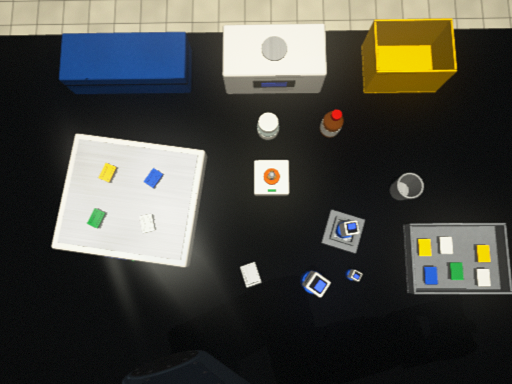

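The scene shows three thermometers. In the top view they are a large one at (317,284), one in the grey stand at (347,229) and a small one at (355,275). The one in the stand is mid-sized and fits the description. The dock is at (271,177) and the blue cassette on the cold plate at (153,178). I'll take close wrist views next, each from two opposite yaws so that calibration bias cancels.

```bash
cat > h.py <<'E'
from bench import manip
import cv2,numpy as np
def Rd(a):
    c,s=np.cos(a),np.sin(a); return np.array([[c,s,0],[s,-c,0],[0,0,-1.]])
def cloud(d,cal):
    K,R,t=[np.asarray(cal[k]) for k in("camera_matrix","R","t")]
    v,u=np.mgrid[:d.shape[0],:d.shape[1]]
    P=np.stack([(u-K[0,2])/K[0,0]*d,(v-K[1,2])/K[1,1]*d,d],-1)
    W=(P-t)@R; W[d<=0]=np.nan; return W
def snap(c,name):
    cal=manip.get_calibration(c); p,d=manip.grab_frame(c); W=cloud(d,cal)
    cv2.imwrite(f"pics/{name}.png",p[:,:,::-1]); np.savez(f"pics/{name}.npz",p=p,W=W,d=d,**cal); return p,W
E
python3 - <<'E'
from h import *
q0=manip.current_qpos(); T=manip.current_ee_pos(); Rt=manip.current_tcp_rot(); cal=manip.get_calibration("wrist")
R,t=np.array(cal["R"]),np.array(cal["t"]); C=-R.T@t
print("cam in tool",(np.array(Rt).T@(C-T)).round(3),"axis",(np.array(Rt).T@R[2]).round(3),cal["camera_matrix"])
# feasible yaws
for n,x,y,z in (("th",.467,-.295,.067),("thup",.467,-.295,.3),("blue",.59,.142,.17),("dock",.592,-.13,.15)):
    for a in np.arange(-180,180,15):
        q=manip.inverse_kinematics([x,y,z],Rd(np.radians(a)))
        print(n,a,None if q is None else np.round(q,2)[[0,5]],end="; ")
    print()
E
```

```text
cam in tool [ 0.075  0.    -0.142] axis [-0.291  0.     0.957] [[331.89671166   0.         252.37203061]
 [  0.         331.89671166 191.47581942]
 [  0.           0.           1.        ]]
th -180 [-0.65 -2.22]; th -165 [-0.65 -2.48]; th -150 [-0.65 -2.74]; th -135 None; th -120 None; th -105 [-0.65  2.76]; th -90 [-0.65  2.49]; th -75 [-0.65  2.23]; th -60 [-0.65  1.97]; th -45 [-0.65  1.71]; th -30 [-0.65  1.45]; th -15 [-0.65  1.18]; th 0 [-0.65  0.92]; th 15 [-0.65  0.66]; th 30 [-0.65  0.4 ]; th 45 [-0.65  0.14]; th 60 [-0.65 -0.12]; th 75 [-0.65 -0.39]; th 90 [-0.65 -0.65]; th 105 [-0.65 -0.91]; th 120 [-0.65 -1.17]; th 135 [-0.65 -1.43]; th 150 [-0.65 -1.69]; th 165 [-0.65 -1.96]; 
thup -180 [-0.65 -2.22]; thup -165 [-0.65 -2.48]; thup -150 [-0.65 -2.74]; thup -135 None; thup -120 None; thup -105 [-0.65  2.76]; thup -90 [-0.65  2.49]; thup -75 [-0.65  2.23]; thup -60 [-0.65  1.97]; thup -45 [-0.65  1.71]; thup -30 [-0.65  1.45]; thup -15 [-0.65  1.18]; thup 0 [-0.65  0.92]; thup 15 [-0.65  0.66]; thup 30 [-0.65  0.4 ]; thup 45 [-0.65  0.14]; thup 60 [-0.65 -0.12]; thup 75 [-0
[... 546 characters left out ...]
]; blue 90 [0.16 0.16]; blue 105 [ 0.16 -0.1 ]; blue 120 [ 0.16 -0.36]; blue 135 [ 0.16 -0.63]; blue 150 [ 0.16 -0.89]; blue 165 [ 0.16 -1.15]; 
dock -180 [-0.29 -1.86]; dock -165 [-0.29 -2.13]; dock -150 [-0.29 -2.39]; dock -135 [-0.29 -2.65]; dock -120 None; dock -105 None; dock -90 [-0.29  2.85]; dock -75 [-0.29  2.59]; dock -60 [-0.29  2.33]; dock -45 [-0.29  2.06]; dock -30 [-0.29  1.8 ]; dock -15 [-0.29  1.54]; dock 0 [-0.29  1.28]; dock 15 [-0.29  1.02]; dock 30 [-0.29  0.75]; dock 45 [-0.29  0.49]; dock 60 [-0.29  0.23]; dock 75 [-0.29 -0.03]; dock 90 [-0.29 -0.29]; dock 105 [-0.29 -0.55]; dock 120 [-0.29 -0.82]; dock 135 [-0.29 -1.08]; dock 150 [-0.29 -1.34]; dock 165 [-0.29 -1.6 ];
```

```bash
python3 - <<'E'
from h import *
pi=np.pi
for n,p,a in (("th180",(.465,-.295,.25),pi),("th0",(.465,-.295,.25),0),("dk0",(.59,-.13,.22),0),("dk180",(.59,-.13,.22),pi),("bl180",(.59,.142,.22),pi)):
    manip.move_ptp(list(p),Rd(a)); snap("wrist",n); print(n,manip.current_time())
a=[cv2.imread(f"pics/{n}.png") for n in("th180","th0","dk0","bl180")]
cv2.imwrite("pics/m1.png",cv2.resize(np.vstack([np.hstack(a[:2]),np.hstack(a[2:])]),(800,600),interpolation=cv2.INTER_AREA))
E
```

```text
th180 2.9
th0 5.6
dk0 6.5
dk180 9.2
bl180 10.3083
```

View pics/m1.png

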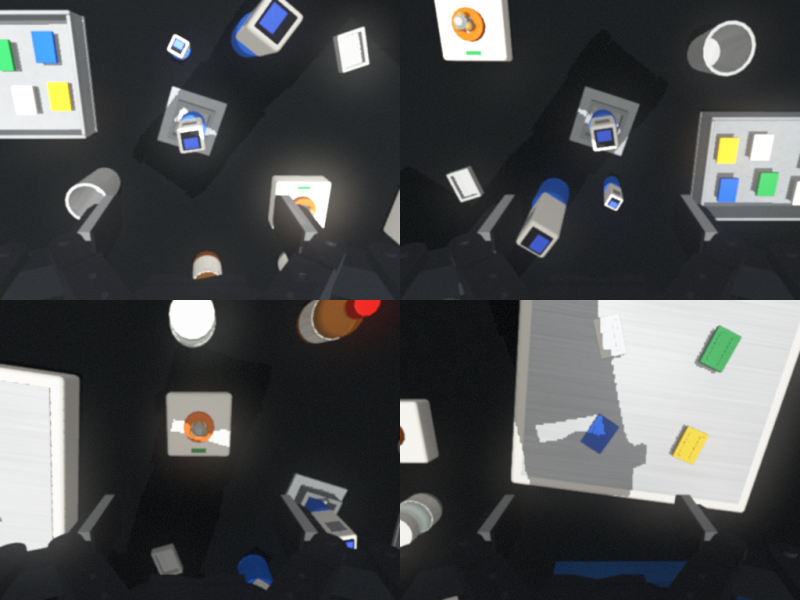

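The wrist views show the stand holding the middle-sized thermometer, at (192,138) in panel 1 and (602,130) in panel 2. The large one is at (268,22) and the small one at (178,46) in panel 1. The dock is at (199,427) and the blue cassette at (600,432). Next I'll get the geometry from depth.

```bash
python3 - <<'E'
from h import *
def seg(n,c,r,z0,z1,lab):
    f=np.load(f"pics/{n}.npz"); W=f["W"]
    m=(np.hypot(W[...,0]-c[0],W[...,1]-c[1])<r)&(W[...,2]>z0)&(W[...,2]<z1)
    m=cv2.morphologyEx(m.astype(np.uint8),cv2.MORPH_OPEN,np.ones((2,2)))>0
    P=W[m]
    if len(P)<5: print(n,lab,len(P));return
    (cx,cy),(w,h),a=cv2.minAreaRect((P[:,:2]*1000).astype(np.float32))
    print(n,lab,len(P),"rect",round(cx,1),round(cy,1),round(w,1),round(h,1),"ang",round(a,1),"mean",P.mean(0).round(4),"zmed",np.median(P[:,2]).round(4))
for n in("th180","th0"):
    for z0,z1 in((.098,.12),(.09,.12)): seg(n,(.465,-.295),.04,z0,z1,"top")
    seg(n,(.465,-.295),.075,.002,.012,"foot")
    seg(n,(.465,-.295),.05,.022,.033,"rim")
    seg(n,(.355,-.225),.06,.11,.15,"big")
for n in("dk0","dk180"):
    seg(n,(.59,-.13),.07,.024,.035,"block")
    seg(n,(.59,-.13),.025,.036,.044,"pad")
    seg(n,(.59,-.13),.025,.054,.068,"stud")
seg("bl180",(.59,.142),.035,.062,.075,"blue")
seg("top0" if 0 else "bl180",(.59,.142),.3,.062,.075,"all")
E
```

```text
th180 top 1092 rect 489.2 -291.9 31.1 71.1 ang 67.3 mean [nan nan nan] zmed nan
th180 top 1161 rect 488.8 -292.4 31.6 70.8 ang 68.7 mean [nan nan nan] zmed nan
th180 foot 2594 rect 468.1 -303.3 82.3 86.9 ang 71.0 mean [nan nan nan] zmed nan
th180 rim 795 rect 469.6 -303.3 58.5 63.4 ang 71.9 mean [nan nan nan] zmed nan
th180 big 3349 rect 338.8 -199.0 37.1 98.9 ang 35.5 mean [nan nan nan] zmed nan
th0 top 1088 rect 451.0 -307.4 62.1 36.8 ang 8.3 mean [nan nan nan] zmed nan
th0 top 1157 rect 450.5 -305.9 61.5 37.2 ang 11.6 mean [nan nan nan] zmed nan
th0 foot 2534 rect 462.4 -305.9 84.6 85.8 ang 71.4 mean [nan nan nan] zmed nan
th0 rim 799 rect 461.1 -307.1 59.1 63.1 ang 71.3 mean [nan nan nan] zmed nan
th0 big 2016 rect 294.5 -208.5 48.5 153.7 ang 64.7 mean [nan nan nan] zmed nan
dk0 block 5316 rect 543.5 -179.2 0.0 1.0 ang 0.0 mean [nan nan nan] zmed nan
dk0 pad 774 rect 593.4 -134.6 40.9 39.3 ang 13.8 mean [nan nan nan] zmed nan
dk0 stud 229 rect 592.3 -134.0 13.6 18.0 ang 63.4 mean [nan nan nan] zmed nan
dk180 block 5168 rect 558.9 -147.6 0.0 4.5 ang 0.0 mean [nan nan nan] zmed nan
dk180 pad 773 rect 599.0 -130.7 37.3 39.0 ang 25.1 mean [nan nan nan] zmed nan
dk180 stud 228 rect 597.3 -132.2 18.0 16.3 ang 2.3 mean [nan nan nan] zmed nan
bl180 blue 1336 rect 590.8 144.1 31.6 44.2 ang 55.7 mean [nan nan nan] zmed nan
bl180 all 6929 rect 595.1 41.6 97.5 559.3 ang 32.7 mean [nan nan nan] zmed nan
```

```bash
python3 - <<'E'
from h import *
def seg(n,c,r,z0,z1,lab):
    W=np.load(f"pics/{n}.npz")["W"]; W=np.nan_to_num(W,nan=-9)
    m=((np.hypot(W[...,0]-c[0],W[...,1]-c[1])<r)&(W[...,2]>z0)&(W[...,2]<z1)).astype(np.uint8)
    k,L,S,_=cv2.connectedComponentsWithStats(m); m=L==1+np.argmax(S[1:,4])
    P=W[m]
    (cx,cy),(w,h),a=cv2.minAreaRect((P[:,:2]*1000).astype(np.float32))
    print(n,lab,len(P),"rect",round(cx,1),round(cy,1),round(w,1),round(h,1),"ang",round(a,1),"mean",(1000*P.mean(0)).round(1),"zmed",np.median(1000*P[:,2]).round(1),"p98",np.percentile(P[:,2],98).round(4))
for n in("th180","th0"):
    for z0 in(.102,.105): seg(n,(.465,-.3),.035,z0,.118,"top")
    seg(n,(.465,-.3),.075,.002,.012,"foot")
    seg(n,(.465,-.3),.05,.024,.033,"rim")
for n in("dk0","dk180"):
    seg(n,(.595,-.133),.07,.026,.035,"block")
    seg(n,(.595,-.133),.025,.037,.044,"pad")
    seg(n,(.595,-.133),.025,.056,.068,"stud")
seg("bl180",(.59,.142),.035,.062,.075,"blue")
E
```

```text
th180 top 1058 rect 466.6 -303.3 30.0 30.0 ang 8.2 mean [ 465.4 -303.1  106.6] zmed 106.9 p98 0.1094
th180 top 842 rect 466.2 -303.4 27.8 28.6 ang 7.7 mean [ 465.8 -303.2  107.2] zmed 107.4 p98 0.1094
th180 foot 2273 rect 465.3 -304.8 84.1 84.3 ang 72.3 mean [ 455.6 -304.2    5.7] zmed 5.7 p98 0.0075
th180 rim 766 rect 465.2 -304.7 56.0 56.2 ang 72.2 mean [ 456.1 -305.3   27.6] zmed 27.6 p98 0.0291
th0 top 1062 rect 466.7 -303.3 29.9 30.0 ang 8.7 mean [ 467.9 -303.3  106.6] zmed 106.9 p98 0.1094
th0 top 843 rect 467.0 -303.3 28.5 28.5 ang 8.7 mean [ 467.2 -303.2  107.2] zmed 107.5 p98 0.1095
th0 foot 2311 rect 465.4 -304.4 85.4 84.2 ang 72.2 mean [ 474.1 -304.4    5.7] zmed 5.7 p98 0.0073
th0 rim 772 rect 465.2 -305.0 56.0 56.4 ang 72.2 mean [ 474.2 -304.3   27.6] zmed 27.6 p98 0.0291
dk0 block 5250 rect 595.4 -133.2 83.8 83.8 ang 89.7 mean [ 598.  -133.1   29.5] zmed 29.5 p98 0.0312
dk0 pad 794 rect 595.5 -133.2 39.0 38.8 ang 73.5 mean [ 597.2 -133.1   39.5] zmed 39.5 p98 0.0411
dk0 stud 159 rect 595.2 -132.9 13.2 13.5 ang 89.7 mean [ 595.5 -133.1   58.6] zmed 58.8 p98 0.0609
dk180 block 5092 rect 595.0 -133.0 83.7 84.0 ang 89.6 mean [ 592.  -133.    29.5] zmed 29.5 p98 0.0312
dk180 pad 777 rect 594.6 -132.9 38.2 39.1 ang 89.1 mean [ 593.1 -133.    39.5] zmed 39.6 p98 0.0413
dk180 stud 157 rect 595.2 -133.0 13.7 13.2 ang 44.5 mean [ 594.6 -133.    58.6] zmed 58.8 p98 0.0607
bl180 blue 1337 rect 587.7 143.1 28.2 40.2 ang 55.5 mean [586.8 143.1  67.6] zmed 67.7 p98 0.0694
```

The depth fits agree between the two yaws. The thermometer axis is at (466.7, -303.3) mm with handle yaw 8.4°, the stud at (595.2, -133.0) mm and the blue cassette's top centre at (587.7, 143.1, 68) mm. Now I'll grasp and lift.

```bash
python3 - <<'E'
from h import *
R=Rd(np.radians(8.4))
manip.move_ptp([.4667,-.3033,.2],R)
manip.set_gripper(1.0,80)
manip.move_l([.4667,-.3033,.067],max_speed=.12)
print("down",manip.current_time(),manip.current_force())
manip.set_gripper(0.0,80)
print("grip",manip.current_grip_width(),manip.current_grip_force(),manip.current_force(),manip.current_ee_pos())
manip.move_l([.4667,-.3033,.24],max_speed=.12)
snap("scene","lift"); snap("wrist","liftw")
print(manip.current_time(),manip.current_grip_width(),manip.current_force())
a=cv2.imread("pics/lift.png")[100:300,80:280];b=cv2.imread("pics/liftw.png")
cv2.imwrite("pics/m2.png",np.hstack([cv2.resize(a,(384,384)),b[:,100:]]))
E
```

```text
down 13.6667 [-0.06174321 -0.68764228  0.04741867]
grip 0.3437344431913035 78.81297469139099 [-0.20426752  0.05191758  4.48723388] [ 0.46683055 -0.30341229  0.06730504]
15.9083 0.339192389797543 [-0.521308   -0.20301235 -1.60995817]
```

View pics/m2.png

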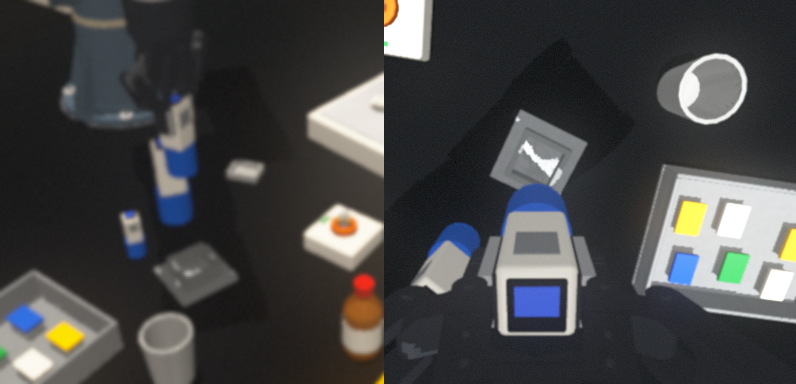

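The thermometer is lifted upright, in the left panel at (178,135), and square in the pads in the right panel at (537,270). The stand is empty and the neighbours haven't moved. Next is the measurement.

```bash
python3 - <<'E'
from h import *
W=np.load("pics/liftw.npz")["W"]; P=np.nan_to_num(W[290:335,600-384+100:675-384+100+0].reshape(-1,3),nan=-9)
P=P[P[:,2]>.24]; print("top z",np.median(P[:,2]),P.mean(0))
R=Rd(np.radians(8.4))
manip.move_ptp([.5877,.1431,.24],R)
manip.move_l([.5877,.1431,.068+.04+.061],max_speed=.08)
manip.dwell(2.6)
snap("scene","meas"); snap("wrist","measw"); print(manip.current_time(),manip.current_ee_pos())
a=cv2.imread("pics/meas.png")[60:260,200:400];b=cv2.imread("pics/measw.png")
cv2.imwrite("pics/m3.png",np.hstack([cv2.resize(a,(384,384)),b[:,100:]]))
W=np.load("pics/measw.npz")["W"]; P=np.nan_to_num(W[290:335,600-384+100:675-384+100].reshape(-1,3),nan=-9)
P=P[P[:,2]>.16]; print("top z",np.median(P[:,2]),P.mean(0))
E
```

```text
top z 0.29480795706343554 [ 0.48194881 -0.33197314  0.29679382]
21.3333 [0.5877089  0.14310422 0.16900641]
top z 0.22448681268940562 [0.60308725 0.11431528 0.22647815]
```

View pics/m3.png

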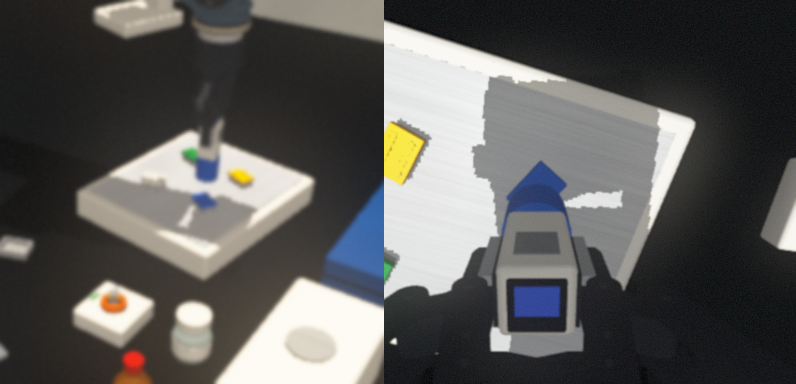

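In the left panel the nose hangs plumb over the blue cassette at (205,185), with a gap. The right panel shows the cassette directly beneath, undisturbed. On to the dock, where I'll check the alignment just above the stud.

```bash
python3 - <<'E'
from h import *
for n,z in(("liftw",.24),("measw",.169)):
    W=np.load(f"pics/{n}.npz")["W"]; P=W[285:320,232:275].reshape(-1,3); print(n,"top-TCP",np.nanmedian(P[:,2])-z,np.nanmean(P,0))
R=Rd(np.radians(8.4))
manip.move_l([.5877,.1431,.24],max_speed=.12)
manip.move_ptp([.5952,-.133,.21],R)
manip.move_l([.5952,-.133,.131],max_speed=.08)
p,Ws=snap("scene","dock1"); pw,Ww=snap("wrist","dock1w"); print(manip.current_time(),manip.current_ee_pos(),manip.current_force())
# blue nose points in both depth images
for n,p,W in(("scene",p,Ws),("wrist",pw,Ww)):
    p=p.astype(int); W=np.nan_to_num(W,nan=-9)
    m=(p[...,2]>p[...,0]+25)&(np.hypot(W[...,0]-.595,W[...,1]+.133)<.04)&(W[...,2]>.06)&(W[...,2]<.112)
    P=W[m]; print(n,len(P),P.min(0),P.max(0))
    from scipy.optimize import least_squares
    r=least_squares(lambda c:np.hypot(P[:,0]-c[0],P[:,1]-c[1])-.019,[.595,-.133],loss="soft_l1",f_scale=.001); print(r.x,np.abs(r.fun).mean())
a=cv2.imread("pics/dock1.png")[140:260,200:320];b=cv2.imread("pics/dock1w.png")
cv2.imwrite("pics/m4.png",np.hstack([cv2.resize(a,(384,384)),b[:,100:]]))
E
```

```text
liftw top-TCP 0.04043600367950284 [ 0.46937857 -0.30332544  0.28040464]
measw top-TCP 0.04103869564539739 [0.59050833 0.14294982 0.21001469]
24.3833 [ 0.59548979 -0.13306936  0.13157321] [-0.17326011  0.05109215 -0.6623633 ]
scene 176 [ 0.58557551 -0.15495466  0.06925807] [ 0.61584302 -0.12584624  0.11097403]
[ 0.5958706  -0.13412613] 0.001012491128086847
wrist 1411 [ 0.59208439 -0.15185527  0.07182754] [ 0.61479667 -0.1145428   0.11142626]
[ 0.59495067 -0.13337748] 0.0005890947829602372
```

View pics/m4.png

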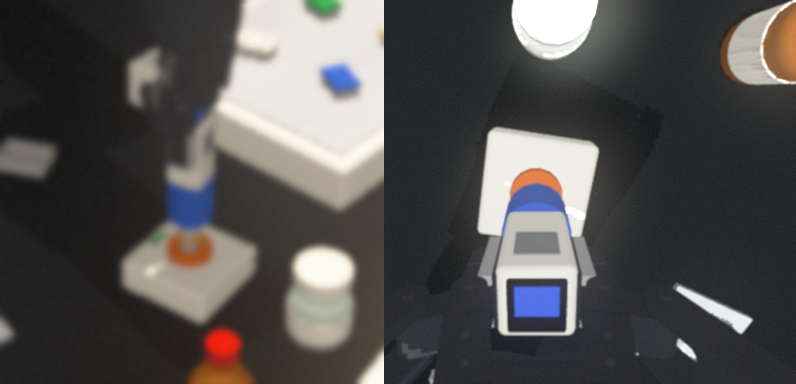

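The nose at (190,215) in the left panel is directly above the stud at (190,245). The depth fit puts it within 0.5 mm, and the thermometer hasn't slipped (nose 61 mm below TCP). Pushing down with force logging.

```bash
python3 - <<'E'
from h import *
def rep(): print(manip.current_time(),manip.current_ee_pos().round(4) if hasattr(manip.current_ee_pos(),'round') else manip.current_ee_pos(),np.round(manip.current_force(),1),round(manip.current_grip_width(),3))
z=.115
manip.move_l([.5952,-.133,z],max_speed=.04); rep()
while z>.097:
    z-=.0015; manip.move_l([.5952,-.133,z],max_speed=.03); rep()
    F=np.array(manip.current_force())
    if np.linalg.norm(F)>30 or np.hypot(*F[:2])>12: print("stop");break
E
```

```text
24.9333 [ 0.5951 -0.133   0.1148] [-0.7  0.8 -1.5] 0.344
25.1833 [ 0.5953 -0.133   0.1137] [-0.5  0.3  0.9] 0.342
25.4333 [ 0.5956 -0.1331  0.1125] [0.7 0.1 5.1] 0.342
25.6833 [ 0.5953 -0.1331  0.1104] [ 1.4 -0.6  1.4] 0.346
25.9333 [ 0.5949 -0.1329  0.1084] [ 2.   0.  -2.1] 0.34
26.1833 [ 0.5949 -0.1329  0.107 ] [ 1.1 -0.3 -4.7] 0.343
26.4333 [ 0.5948 -0.1329  0.1053] [ 2.   0.7 -8.3] 0.341
26.6833 [ 0.5949 -0.133   0.1038] [  2.4   0.4 -11.7] 0.341
26.9333 [ 0.5951 -0.133   0.103 ] [-0.  -0.2 -7.3] 0.339
27.1833 [ 0.5955 -0.1331  0.1019] [-0.2 -0.4 -1.1] 0.345
27.4333 [ 0.5956 -0.1331  0.1004] [ 0.1 -1.2  0.9] 0.338
27.6833 [ 0.5956 -0.1331  0.0989] [ 0.6 -1.3  4.7] 0.342
27.9333 [ 0.5956 -0.1331  0.0975] [ 0.5 -0.3  6.8] 0.342
```

```bash
python3 - <<'E'
from h import *
for z in(.096,.0948):
    manip.move_l([.5955,-.133,z],max_speed=.03); print(manip.current_ee_pos(),manip.current_force())
manip.dwell(.5)
T=manip.current_ee_pos(); p,W=snap("wrist","finw"); snap("scene","fin")
print(manip.current_time(),T,manip.current_force(),manip.current_grip_force(),"top-TCP",np.nanmedian(W[285:320,232:275,2])-T[2])
a=cv2.imread("pics/fin.png")[140:260,200:320]
cv2.imwrite("pics/m5.png",np.hstack([cv2.resize(a,(384,384)),cv2.imread("pics/finw.png")[:,100:]]))
E
```

```text
[ 0.59575213 -0.13313833  0.09663883] [-0.76731767 -1.01336839  8.89908098]
[ 0.59583076 -0.13311658  0.09565772] [-1.57230927  0.24544651 11.35776087]
29.0333 [ 0.59579221 -0.13312619  0.09569079] [-2.06859137 -0.13975106 10.32342888] 81.98874235153198 top-TCP 0.041085545066168835
```

View pics/m5.png

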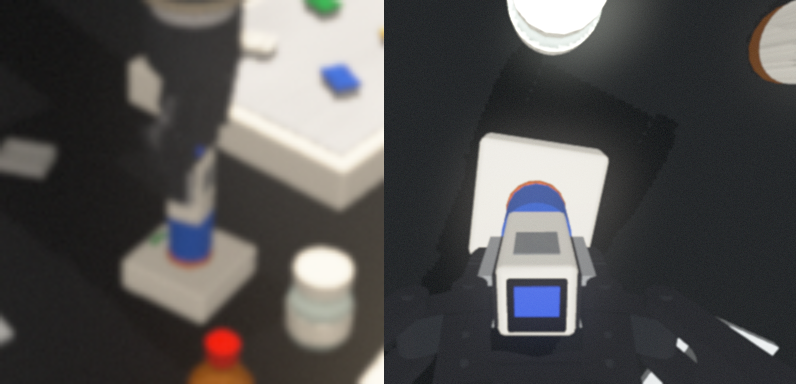

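The nose at (190,245) in the left panel sits on the orange pad. The pad is down about 5 mm at 10 to 11 N, with no slip in the grip. Handing in.

```bash
python3 -c "
from bench import manip
print(manip.sign_off())"
```

```text
the job is handed in; nothing more can be done
None
```

The job is handed in: the thermometer held over the blue cassette for 2.6 s from about 4 cm, then snapped onto the dock stud, and it is still gripped and pressing the pad an estimated 5 mm down at about 10 N.

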